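Mesh the pesto chopper's blade and hold it down

ROBOT

A 6-joint arm with a two-finger parallel gripper is mounted at the origin on the work surface. World frame = base frame: x ahead of the robot, y to its left, z up, the work surface at z = 0. Lengths are in m, angles in degrees, forces in N, time in s.
With the tool pointing down it reaches from about 0.4 to 0.825 m from the base axis. Payload 7 kg.
Tool frame: the origin (TCP) lies midway between the tips of the shut fingers; the grasp point (between the pads) lies r.hold_point_z behind it (r.hold_point_z is the distance from the TCP to the grasp point, in m); z points along the fingers, x is the direction in which the jaws open and shut, and the axes are right-handed (so a half turn about z gives the same grasp; the last joint's range is limited). The gripper opens to 88 mm and grips with 3 to 60 N. Pads are 19 mm wide; open, the fingers measure 130 mm over their backs; the gripper's body (78 mm by 193 mm) begins 47 mm behind the grasp point.
Start: joints at [84.173, 20.546, 0.682, 0, -70.136, -16.507], TCP at [0.257, 0.624, 0.227] pointing down, gripper open.
Joint ranges: [-176.03, 176.03], [-82.01, 121.73], [-58.28, 71.71], [-173.87, 95.51], [-174.79, -0.11], [-173.66, 173.66]. Speed limits (degrees/s): [136.94, 136.94, 172.46, 180, 180, 180].

INTERFACE

Orientations are given as [roll, pitch, yaw] about the fixed x, y, z axes, in that order (R = Rz(yaw) Ry(pitch) Rx(roll)).
In Python, from plant import get_state, viewer, close_job, r gives the robot as it stands.
- The arm moves only by the tool apply_moves, never from a script. Its argument "plan" is a list of rows, each a list of 3 entries, a list of its own where there are three numbers: the closure in counts, from 0 (fully open) to 255 (shut), then the shift along the tool's x, y, z in units of 50 mm (1.0 is 50 mm), then the turn about the tool's z in units of 6 degrees (1.0 is 6 degrees). A call has 1 to 12 rows; each row shifts and turns the commanded pose from where the row before left it, along the tool's axes as they then stand; what a row does not reach is not made up. A row lasts 1/8 s, in which the tool goes at most 62.5 mm and 10.7 degrees, less where a joint would pass 70% of its speed; a pose out of reach is approached as far as the arm can. A call is refused whole if a number of a shift passes 1 or a number of a turn 1, either way. A call with a gripper value outside its range is refused whole. The fingers move at their own pace and stop on an object; "squeeze" is the grip in N (left out, the last holds). Time passes only in rows, so rows that do not move let the fingers close. It gives the time, the measured TCP pose, the force and the opening at its end, in the units of the state.
- get_state(): the state, without advancing time (a new reading comes with each control period).
- viewer.capture(name): name is "scene" or "top" or "wrist"; returns a dict with "frame" (400x640x3 uint8, blue, green, red), "K" (3x3 intrinsics, pixels), "R" (3x3) and "t" (3): a world point X has camera coordinates R X + t; the wrist camera has in their place "mount" (4x4, takes a point from camera to tool coordinates, whose origin is the TCP and whose axes are the tool frame's). Camera axes: x right, y down, z forward; pixel columns grow to the right and rows downward; lengths in m; the calibration is good to about 2 mm. A picture is of the moment at which its call begins: read the wrist's pose just before it. There is no depth.
- close_job(): hands the job in, once; it reports no verdict.
The state is a dict: "time_s": time; "joints": joint angles; "qd": joint speeds; "joint_torque": joint torques, N m; "tcp_pos": TCP position; "eef_rot": TCP orientation; "contact_force": force on the tool from outside, world axes, zero at the start; "moment": the same for the moment, N m; "gripper_width": finger opening in m.
Only numpy, scipy, OpenCV 4.12 (cv2) and the standard library are available. Lean on these libraries where they do the work, as an engineer would, in place of code of your own. Each camera call takes 0.05 s, during which the arm holds its last target.

TASK

Take the winged chopping blade (not the flat disc) by its knob, lift it up and off the fork it hangs in, and lower it upright onto the splined spindle in the chopper's bowl, turning it until the splines mesh so that it slides down, unforced, onto the spring collar. Press it all the way down against the spring and finish while still holding it pressed down by its knob; do not let go. Leave everything else where it is.

Things in the scene. Friction and masses are not known exactly. Their poses are not given: they have to be found in the camera images.
- blade: Chopping blade, white plastic and steel, 130 mm tall, 0.11-0.23 kg, hanging upright by its knob in a fork of the stand, at any yaw. Origin: centre of the hub's underside; z up the stem. Splined hub z 0-48, 32 mm across; two flat steel wings along +x and -x, 94 mm tip to tip, 16 mm wide, at z 8-12; round stem 16 mm thick z 48-100; knob z 100-130.
- knob (a point): Centre of the blade's round knob, z 115 of the blade, axes as the blade: the place to grip, at any yaw. Knob 34 mm wide, with a 36 mm flange as its lowest 4 mm (blade z 100-104), which rests on the fork; top at blade z 130.
- bore (a point): Mouth of the bore in the hub's underside (same point and axes as the blade). Cross-shaped bore 41 mm deep: two slots 8.5 mm wide and 26 mm long, along the blade's x and y, so it fits the spindle in four yaws, a quarter turn apart.
- disc: The other attachment, to be left hanging: same knob, stem and height as the blade, but with a flat round steel disc of 68 mm at the bottom and no wings. Origin: centre of its underside.
- stand: Fixed stand. Origin: centre of its underside, z up. Wooden foot x -50 to +70, y -100 to +100, 12 mm high. At x +36 an 18 mm column (y 0) and a level crossbar (y -95 to +95), from which two forks stick out to the stand's -x, at y +70 and -70. Height 152 mm; hung knobs reach z 175. The wings do not pass up through a fork: lift over the lips, then draw out along the stand's -x.
- fork_a (a point): Where the flange rests in the fork at the stand's y +70: top of the prongs, z 145, x -12; axes as the stand. Two prongs 8 mm wide with a 20 mm gap, from the crossbar to x -44; each ends in an upturned lip 7 mm high (stand x -44 to -39). Lift about 12 mm, draw out along -x by 80 mm or more.
- fork_b (a point): The same in the fork at the stand's y -70. Blade and disc hang one in each fork, either way round.
- chopper: Fixed pesto chopper. Origin: centre of its underside, z up. White round motor base 156 mm across, 45 mm high, carrying an open clear bowl: inner floor at z 50, rim at z 110, inside 132 mm wide at the rim, 124 mm at the floor. On its axis stands the steel spindle, with the spring collar round its foot.
- spindle (a point): On the spindle's axis at the crest of its splines, z 90 of the chopper. Four ribs form a cross along this frame's x and y, 22 mm across, 6 mm thick, with rounded crests; a 9 mm round-ended pilot pin stands 8 mm above them. They mesh when the blade's x lies along this x or y (play about 0.1 rad). The spindle drags stiffly (0.25 N m) but turns if forced.
- drive (a joint): Turn of the spindle about z relative to the chopper, rad; spindle already includes it.
- collar (a joint): Spring collar, black rubber, 36 mm across, at the spindle's foot; m pressed down: 0 free (top at z 64 of the chopper), 0.008 at its stop (top at z 56). 2 N starts it, 10 N puts it fully down (1 N per mm). The hub's underside lands on it 26 mm below the crests; let go, the blade is pushed back up.
- glass: Bystander: drinking glass, 68 mm wide, 85 mm high. Origin: centre of underside.
- jar: Bystander: jar with black cap, 60 mm wide, 75 mm high. Origin: centre of underside.
- spoon: Bystander: spoon lying on the table near the robot, under 30 mm high.
Mind the look-alikes: they are no part of the job. What is shaped like the blade but brown or orange is not meant.

How it is judged (in metres and radians):
On the way, in this order (a step that is already met when the one before it is completed fails the run):
1. the blade is lifted up and off its fork, held by the fingers (distance of blade from where it was at the start of the episode above 0.06 m and height (world z) of blade above 0.053 m and contact force between blade and stand below 0.1 N and contact force between blade and the fingers above 1 N), for 0.1 s.
2. the splines are meshed: the hub has slid at least 10 mm down over the ribs (z of blade in the frame of chopper below 0.08 m and horizontal distance between blade and chopper below 0.004 m and angle between blade's own z axis and vertical below 0.09 rad), for 0.1 s.
At the end, for the whole second after the job is handed in: Blade upright (within 5 degrees) on the spindle, axes within 4 mm, splines meshed, the hub pressing the collar with over 4 N and more than 5.5 mm down of its 8 mm, the fingers on the blade (over 2 N), all at rest, through the last second (horizontal distance between blade and chopper below 0.004 m and angle between blade's own z axis and vertical below 0.09 rad and z of blade in the frame of chopper below 0.0605 m and value of joint collar above 0.0055 m and contact force between blade and the fingers above 2 N and contact force between blade and collar above 4 N and linear speed of blade below 0.02 m/s); the arm keeps its last pose, push and grip.
It fails at once if the disc is disturbed (more than 25 mm) (distance of disc from where it was at the start of the episode above 0.025 m).
It fails at once if the glass is disturbed (more than 25 mm) (distance of glass from where it was at the start of the episode above 0.025 m).
It fails at once if the jar is disturbed (more than 25 mm) (distance of jar from where it was at the start of the episode above 0.025 m).
It fails at once if the spoon is disturbed (more than 25 mm) (distance of spoon from where it was at the start of the episode above 0.025 m).
It fails at once if the blade is forced onto the chopper (over 40 N) (contact force between blade and chopper above 40 N).
It also fails if it takes over 58 s, if anything falls off the work surface, if the arm or the gripper's body presses on something with over 40 N, if the wrist force passes 120 N, or if a joint passes its speed limit or range.

## Working session

There is one attempt and no reset: what is moved stays moved. The work goes in short steps, Python scripts to look and compute and a tool call to move; the robot and the scene stay as the last step left them, time stands still between calls to the robot, and variables do not carry over. Pictures are saved under pics/ and viewed, and the job is handed in when it is done.

Besides the shell and the picture viewer there is one more tool, called after ">>>" as a command line: name --argument value ..., lists and objects as JSON in quotes. apply_moves: Moves the arm, as the interface text tells. Its arguments: {"type":"object","properties":{"plan":{"type":"array","items":{"type":"array"}},"squeeze":{"type":"number"}},"required":["plan"]}

```bash
ls; mkdir -p pics; python3 - <<'E'
from plant import get_state, viewer, r
import cv2,pickle
print(get_state(), r.hold_point_z)
for n in ["scene","top","wrist"]:
    c=viewer.capture(n); cv2.imwrite(f"pics/{n}0.png",c["frame"]); pickle.dump(c,open(f"{n}0.pkl","wb"))
    print(n,{k:v for k,v in c.items() if k!="frame"})
E
```

```text
pics
{'time_s': 0.0, 'joints': array([ 8.41717749e+01,  2.05888235e+01,  6.34828857e-01, -1.93570275e-02,
       -7.01358051e+01, -1.65078274e+01]), 'qd': array([ 0.04615204, -0.11284655, -0.04039947, -0.0277447 , -0.01494047,
        0.05140072]), 'joint_torque': array([ 4.19389371e-04, -5.82715809e+01,  2.93070495e+01,  6.99703753e+00,
        6.97188894e-03, -1.59509377e-04]), 'tcp_pos': array([0.25636032, 0.62390477, 0.22566258]), 'eef_rot': array([-1.79991928e+02, -9.12693158e-02, -1.12342651e+02]), 'contact_force': array([ 0.25629399,  0.31144854, -0.04596889]), 'moment': array([-0.05221198,  0.00810839, -0.04744475]), 'gripper_width': 0.0879418928463498} 0.0188
scene {'K': array([[397.49291548,   0.        , 320.5522611 ],
       [  0.        , 397.49291548, 199.58554572],
       [  0.        ,   0.        ,   1.        ]]), 'R': array([[ 0.88583759,  0.46387389,  0.01061955],
       [ 0.26366974, -0.48442092, -0.83415504],
       [-0.38179841,  0.74172595, -0.55142777]]), 't': array([-0.45021284, -0.05298497,  1.07340489])}
top {'K': array([[419.16416046,   0.        , 324.67
[... 170 characters left out ...]
3e-03],
       [-9.86637072e-01,  2.21908874e-02, -1.61415159e-01],
       [ 1.61457941e-01,  1.38140502e-04, -9.86879584e-01]]), 't': array([-0.01085981,  0.54458166,  0.8994711 ])}
wrist {'K': array([[340.66554025,   0.        , 322.62440246],
       [  0.        , 340.66554025, 201.41551348],
       [  0.        ,   0.        ,   1.        ]]), 'mount': array([[ 9.99999398e-01,  6.48933822e-04,  8.85207152e-04,
         1.44985416e-08],
       [-8.86454775e-04,  9.53079567e-01,  3.02718605e-01,
        -8.21438107e-02],
       [-6.47228507e-04, -3.02719208e-01,  9.53079568e-01,
        -1.57859107e-01],
       [ 0.00000000e+00,  0.00000000e+00,  0.00000000e+00,
         1.00000000e+00]])}
```

View pics/scene0.png

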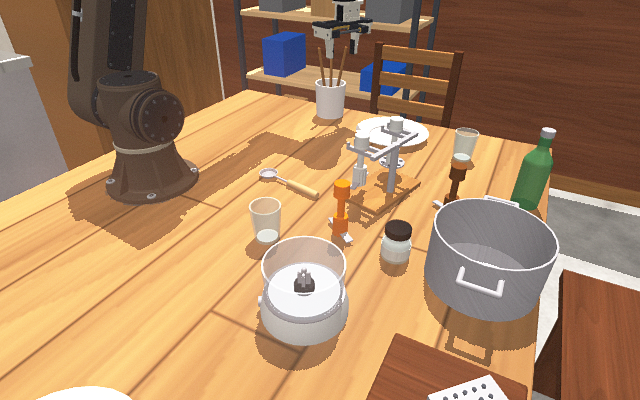

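View pics/top0.png

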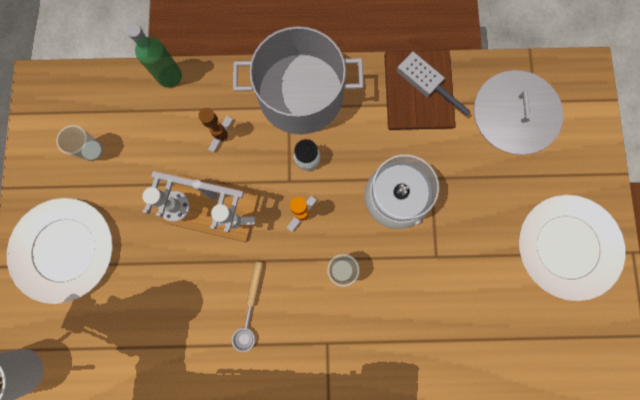

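View pics/wrist0.png

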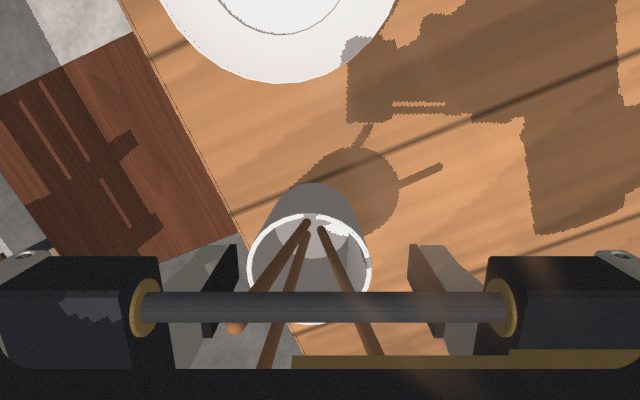

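```bash
python3 - <<'E'
import cv2,numpy as np
t=cv2.imread("pics/top0.png");s=cv2.imread("pics/scene0.png")
a=cv2.resize(t[160:250,130:330],(800,360),interpolation=cv2.INTER_CUBIC)
b=cv2.resize(s[105:245,310:450],(600,600),interpolation=cv2.INTER_CUBIC)
c=cv2.resize(t[140:240,350:450],(600,600),interpolation=cv2.INTER_CUBIC)
d=cv2.resize(s[230:345,250:360],(600,600),interpolation=cv2.INTER_CUBIC)
for n,i in zip("abcd",[a,b,c,d]): cv2.imwrite(f"pics/crop_{n}.png",i)
E
```

```text
(no output)
```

View pics/crop_a.png

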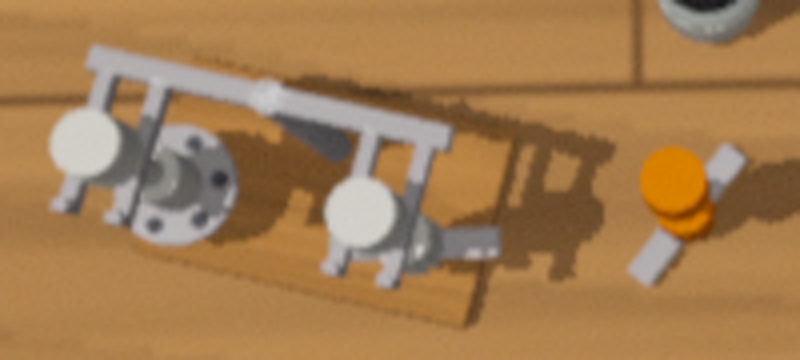

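View pics/crop_b.png

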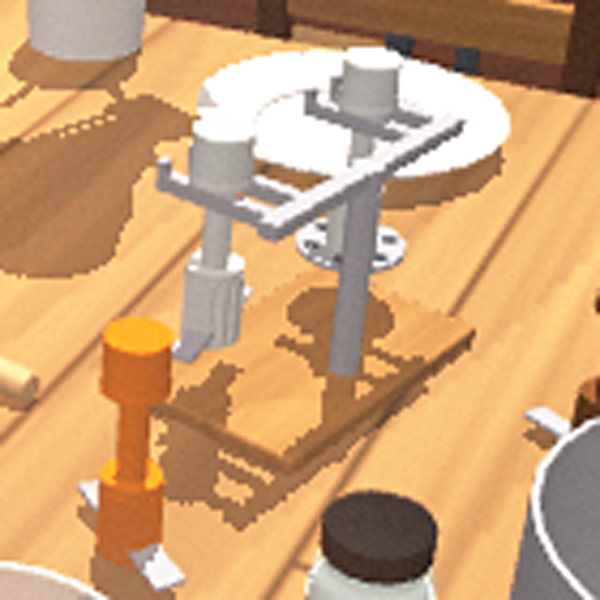

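View pics/crop_c.png

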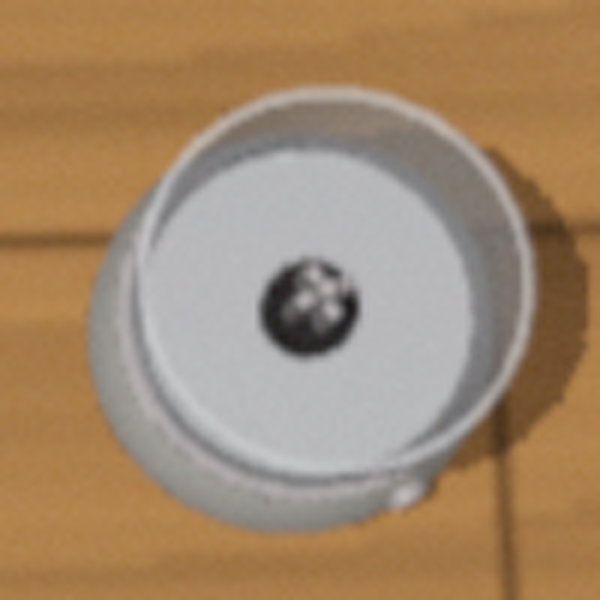

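View pics/crop_d.png

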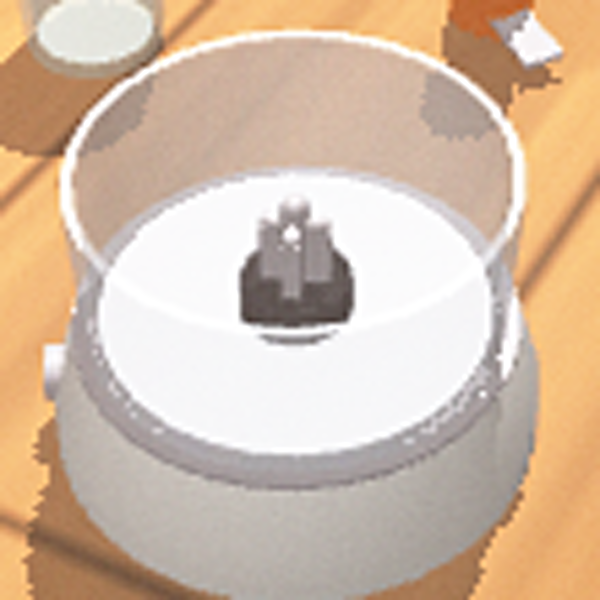

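```bash
cat > h.py <<'E'
import numpy as np,cv2,pickle
from scipy.spatial.transform import Rotation as Ro
def cam(c,st=None):
    K=c["K"]
    if "R" in c: return K,c["R"],c["t"]
    T=np.eye(4);T[:3,:3]=Ro.from_euler('xyz',st["eef_rot"],degrees=True).as_matrix();T[:3,3]=st["tcp_pos"]
    M=np.linalg.inv(T@c["mount"]); return K,M[:3,:3],M[:3,3]
def atz(C,uv,z):
    K,R,t=C; d=R.T@np.linalg.solve(K,[uv[0],uv[1],1]); o=-R.T@t
    return o+d*(z-o[2])/d[2]
def proj(C,X):
    K,R,t=C; p=(R@np.atleast_2d(X).T).T+t; p=p@K.T; return p[:,:2]/p[:,2:]
def tri(cs,uvs):
    A=[];b=[]
    for (K,R,t),uv in zip(cs,uvs):
        d=R.T@np.linalg.solve(K,[*uv,1]);d/=np.linalg.norm(d);o=-R.T@t
        P=np.eye(3)-np.outer(d,d);A.append(P);b.append(P@o)
    return np.linalg.lstsq(np.vstack(A),np.hstack(b),rcond=None)[0]
E
python3 - <<'E'
from h import *
t=pickle.load(open("top0.pkl","rb"));s=pickle.load(open("scene0.pkl","rb"))
T=cam(t);S=cam(s)
fa=lambda x,y:(130+(x+.5)/4-.5,160+(y+.5)/4-.5)
fb=lambda x,y:(310+x*140/600-.4,105+y*140/600-.4)
print("blade knob",atz(T,fa(361,212),.175),atz(S,fb(224,138),.175),tri([T,S],[fa(361,212),fb(224,138)]))
print("disc knob",atz(T,fa(88,145),.175),atz(S,fb(372,63),.175))
a=atz(T,fa(97,58),.152);b=atz(T,fa(441,135),.152);print("bar",a,b,np.degrees(np.arctan2(*(b-a)[1::-1])))
# wing tip end centre z .055 (stand z 145-100+10)
print("wing",atz(T,fa(498,242),.055),"hub shift")
fc=lambda x,y:(350+x/6-.4,140+y/6-.4)
# rim circle top: center
print("rim",atz(T,fc(338,280),.110)); 
print("collar",atz(T,fc(308,308),.064))
fd=lambda x,y:(250+x*110/600-.4,230+y*115/600-.4)
print("rim S",[atz(S,fd(x,y),.11) for x,y in[(62,190),(524,190),(292,32)]])
print("pin",atz(S,fd(294,203),.097), atz(T,fc(314,266),.098))
E
```

```text
blade knob [0.51841534 0.17982909 0.175     ] [0.52375642 0.16842619 0.175     ] [0.51913445 0.18122874 0.16893956]
disc knob [0.5544188  0.31344976 0.175     ] [0.55898289 0.3067285  0.175     ]
bar [0.60379015 0.32057249 0.152     ] [0.56019435 0.14627604 0.152     ] -104.04295258726798
wing [0.51885948 0.13397149 0.055     ] hub shift
rim [ 0.57613719 -0.19527849  0.11      ]
collar [ 0.57562059 -0.19279584  0.064     ]
rim S [array([ 0.52192784, -0.23517781,  0.11      ]), array([ 0.641962  , -0.17056622,  0.11      ]), array([ 0.54302715, -0.13555062,  0.11      ])]
pin [ 0.57798006 -0.19588904  0.097     ] [ 0.58398467 -0.18938563  0.098     ]
```

Candidates (top image): white knob (220,213) with a steel wing at (245,221) is the blade. White knob (152,195) carries the round disc, (300,207) is the orange look-alike and (210,118) the brown one. The crop confirms (220,213). I'll hover over it for a close wrist view.

>>> apply_moves --plan '[[0, [0, 0, -0.8], 0], [0, [0.56, -0.74, 0], 0], [0, [0.56, -0.74, 0], 0], [0, [0.56, -0.74, 0], 0], [0, [0.56, -0.74, 0], 0], [0, [0.56, -0.74, 0], 0], [0, [0.56, -0.74, 0], 0], [0, [0.56, -0.74, 0], 0], [0, [0.56, -0.74, 0], 0], [0, [0.56, -0.74, 0], 0], [0, [0.56, -0.74, 0], 0], [0, [0, 0, 0], -0.7]]'

```text
time_s: 1.65
tcp_pos: [0.4932, 0.2221, 0.2663]
eef_rot: [180.0, -0.0, -108.3]
contact_force: [0.3, 0.3, -0.5]
gripper_width: 0.087
```

>>> apply_moves --plan '[[0, [0, 0, 0], -0.7], [0, [0, 0, 0], 0], [0, [0, 0, 0], 0]]'

```text
time_s: 2.02
tcp_pos: [0.4922, 0.2248, 0.2664]
eef_rot: [180.0, -0.0, -104.0]
contact_force: [0.0, 0.4, -0.3]
gripper_width: 0.0878
```

```bash
cat > look.py <<'E'
import sys
from plant import get_state, viewer
from h import *
n=sys.argv[1]
st=get_state(); c=viewer.capture("wrist"); c["st"]=st; pickle.dump(c,open(n+".pkl","wb")); cv2.imwrite(f"pics/{n}.png",c["frame"])
print(st["time_s"],st["tcp_pos"],st["eef_rot"],st["contact_force"],st["gripper_width"])
E
python3 look.py w1
```

```text
2.025 [0.49219896 0.22481681 0.26643818] [ 1.79988384e+02 -9.28317592e-03 -1.04014715e+02] [ 0.0268526   0.35537243 -0.25439534] 0.08777119654943348
```

View pics/w1.png

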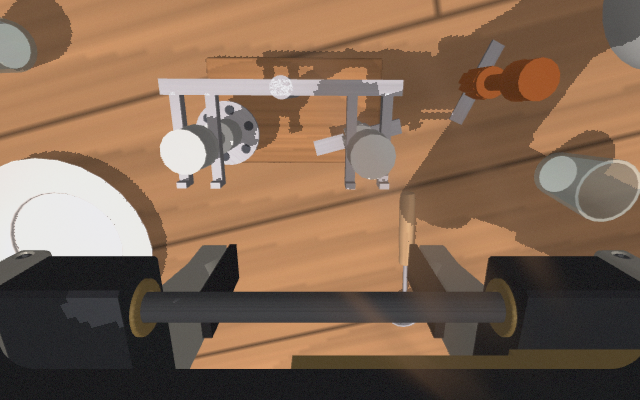

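```bash
python3 - <<'E'
from h import *
c=pickle.load(open("w1.pkl","rb"));C=cam(c,c["st"])
f=c["frame"];cv2.imwrite("pics/w1c.png",cv2.resize(f[70:200,150:420],(800,385),interpolation=cv2.INTER_CUBIC))
k=atz(C,(372.5,156),.175);print(k,atz(C,(182.5,150.5),.175))
a=atz(C,(159,79),.152);b=atz(C,(403,81),.152);print(a,b,np.degrees(np.arctan2(*(b-a)[1::-1])))
E
```

```text
[0.52017583 0.17977957 0.175     ] [0.55777766 0.3140938  0.175     ]
[0.61141188 0.32179181 0.152     ] [0.56570606 0.14384243 0.152     ] -104.40489011455787
```

View pics/w1c.png

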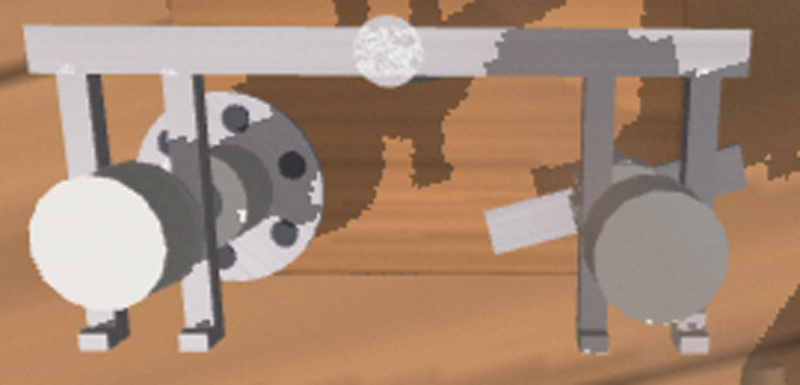

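```bash
python3 - <<'E'
from h import *
c=pickle.load(open("w1.pkl","rb"));C=cam(c,c["st"])
g=lambda X,Y:(150+X*.3375-.3,70+Y*.3377-.3)
a=atz(C,g(493,233),.057);b=atz(C,g(744,167),.057);print(a,b,(a+b)/2,np.linalg.norm(a-b),np.degrees(np.arctan2(*(b-a)[1::-1])))
# shift to be above knob, yaw -104
st=c["st"];R=Ro.from_euler('xyz',st["eef_rot"],degrees=True).as_matrix()
print(R.T@(np.array([.5195,.180,.1490])-st["tcp_pos"])/.05)
E
```

```text
[0.51845962 0.22522047 0.057     ] [0.51966668 0.13249359 0.057     ] [0.51906315 0.17885703 0.057     ] 0.09273472865862936 -89.25420132522429
[ 0.73704442 -0.74731057  2.34873156]
```

>>> apply_moves --plan '[[0, [0.37, -0.37, 0], 0], [0, [0.37, -0.37, 0], 0], [0, [0, 0, 0.5], 0], [0, [0, 0, 0.5], 0], [0, [0, 0, 0.5], 0], [0, [0, 0, 0.4], 0], [0, [0, 0, 0.2], 0], [0, [0, 0, 0.1], 0], [0, [0, 0, 0.1], 0], [0, [0, 0, 0], 0], [0, [0, 0, 0], 0]]' --squeeze 30

```text
time_s: 3.45
tcp_pos: [0.5196, 0.1801, 0.152]
eef_rot: [-180.0, 0.0, -103.9]
contact_force: [-0.6, -0.3, 0.3]
gripper_width: 0.0877
```

```bash
python3 look.py w2
```

```text
3.45 [0.51958866 0.18006541 0.15202477] [-1.79969639e+02  3.15450716e-02 -1.03935494e+02] [-0.62938512 -0.3071229   0.27988059] 0.08771410853099952
```

View pics/w2.png

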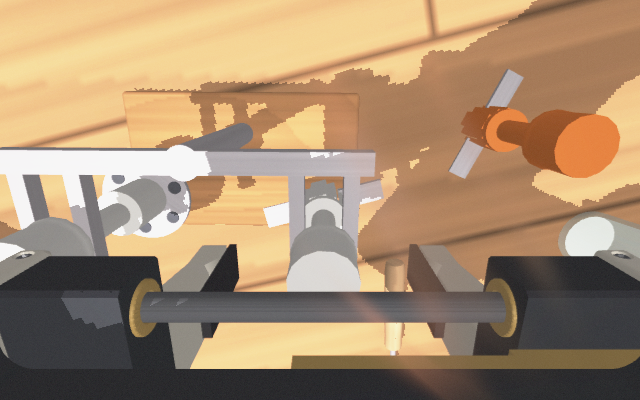

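>>> apply_moves --plan '[[0, [0, 0, 0.04], 0], [255, [0, 0, 0], 0], [255, [0, 0, 0], 0], [255, [0, 0, 0], 0], [255, [0, 0, 0], 0], [255, [0, 0, 0], 0], [255, [0, 0, 0], 0], [255, [0, 0, 0], 0], [255, [0, 0, 0], 0]]' --squeeze 40

```text
time_s: 4.62
tcp_pos: [0.5193, 0.1799, 0.1496]
eef_rot: [180.0, -0.0, -103.9]
contact_force: [0.2, -0.1, 0.0]
gripper_width: 0.0331
```

>>> apply_moves --plan '[[255, [0, 0, -0.1], 0], [255, [0, 0, -0.15], 0], [255, [0, 0, -0.1], 0], [255, [0, 0, 0], 0], [255, [0, 0, 0], 0]]'

```text
time_s: 5.25
tcp_pos: [0.5192, 0.1799, 0.167]
eef_rot: [180.0, -0.0, -103.9]
contact_force: [-0.0, -0.0, -1.6]
gripper_width: 0.0331
```

```bash
python3 look.py w3
```

```text
5.25 [0.5192277  0.17986066 0.16698031] [ 1.79991447e+02 -1.81243146e-03 -1.03938322e+02] [-3.39964142e-02 -1.48826773e-04 -1.57264147e+00] 0.0330513955312235
```

View pics/w3.png

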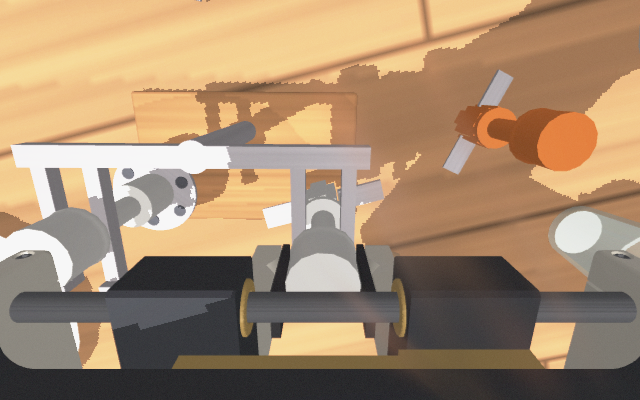

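>>> apply_moves --plan '[[255, [0, 0.2, 0], 0], [255, [0, 0.4, 0], 0], [255, [0, 0.5, 0], 0], [255, [0, 0.5, 0], 0], [255, [0, 0.3, 0], 0], [255, [0, 0, -0.6], 0], [255, [0, 0, -0.8], 0], [255, [0, 0, -0.8], 0], [255, [0, 0, -0.2], 0], [255, [0, 0, 0], 0]]'

```text
time_s: 6.55
tcp_pos: [0.4267, 0.203, 0.2871]
eef_rot: [-180.0, 0.1, -103.9]
contact_force: [-1.4, -0.1, -2.5]
gripper_width: 0.0335
```

```bash
python3 look.py w4
```

```text
6.55 [0.42674324 0.20301239 0.28711604] [-1.79992856e+02  5.89754571e-02 -1.03917587e+02] [-1.41089816 -0.09248343 -2.49344418] 0.03349039853347402
```

View pics/w4.png

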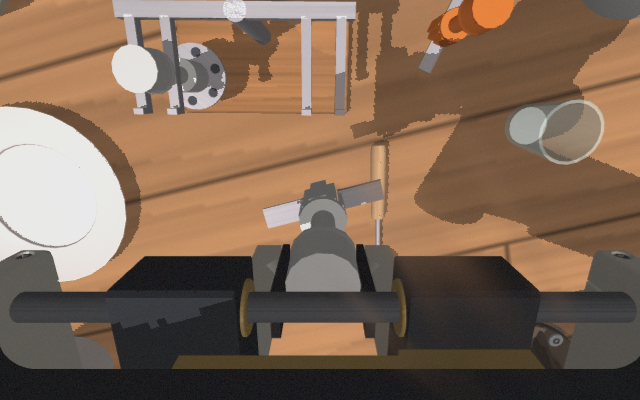

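>>> apply_moves --plan '[[255, [0.4, -0.14, 0], 0], [255, [0.7, -0.25, 0], 0], [255, [0.75, -0.27, 0], 0], [255, [0.75, -0.27, 0], 0], [255, [0.75, -0.27, 0], 0], [255, [0.75, -0.27, 0], 0], [255, [0.75, -0.27, 0], 0], [255, [0.75, -0.27, 0], 0], [255, [0.7, -0.25, 0], 0], [255, [0.4, -0.14, 0], 0], [255, [0, 0, 0], 0], [255, [0, 0, 0], 0]]'

```text
time_s: 8.1
tcp_pos: [0.4623, -0.1513, 0.2863]
eef_rot: [179.9, -0.0, -104.0]
contact_force: [0.1, 0.6, -2.0]
gripper_width: 0.0336
```

```bash
python3 look.py w5
```

```text
8.1 [ 0.46228955 -0.1513166   0.28629653] [ 1.79921170e+02 -1.20392054e-02 -1.03974863e+02] [ 0.10363637  0.6331454  -2.00164304] 0.03359774749403144
```

View pics/w5.png

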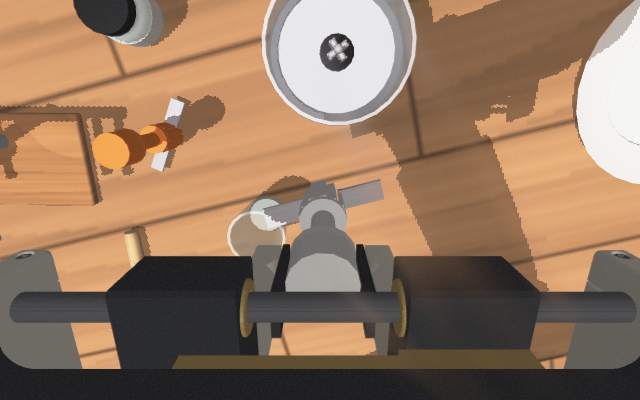

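```bash
python3 - <<'E'
import cv2,pickle
f=cv2.imread("pics/w5.png");cv2.imwrite("pics/w5c.png",cv2.resize(f[27:77,312:362],(600,600),interpolation=cv2.INTER_CUBIC))
E
```

```text
(no output)
```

View pics/w5c.png

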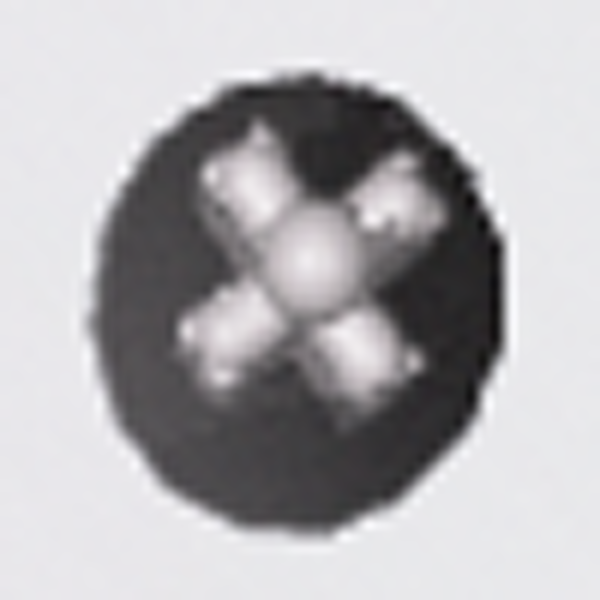

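```bash
python3 - <<'E'
from h import *
c=pickle.load(open("w5.pkl","rb"));C=cam(c,c["st"])
g=lambda X,Y:(312+(X+.5)/12-.5,27+(Y+.5)/12-.5)
P=[atz(C,g(*p),.090) for p in[(232,152),(392,388),(428,182),(197,358)]]
for p in P:print(p[:2])
for a,b in[(0,1),(2,3)]:print(np.linalg.norm(P[a]-P[b]),(P[a]+P[b])[:2]/2,np.degrees(np.arctan2(*(P[b]-P[a])[1::-1]))%90)
print("pin",atz(C,g(313,258),.097)[:2],"collar",atz(C,g(298,303),.064)[:2])
# inner rim ellipse via points
# blade in hand: wing
k=cv2.resize(c["frame"][160:250,240:410],(800,424),interpolation=cv2.INTER_CUBIC);cv2.imwrite("pics/w5b.png",k)
E
```

```text
[ 0.5870817  -0.19062978]
[ 0.56722415 -0.1990589 ]
[ 0.58125163 -0.20517038]
[ 0.57314703 -0.18440303]
0.021572485544781174 [ 0.57715293 -0.19484434] 23.00021416744255
0.022292761349655348 [ 0.57719933 -0.1947867 ] 21.31855447918369
pin [ 0.57735895 -0.19461299] collar [ 0.57756464 -0.1947965 ]
```

View pics/w5b.png

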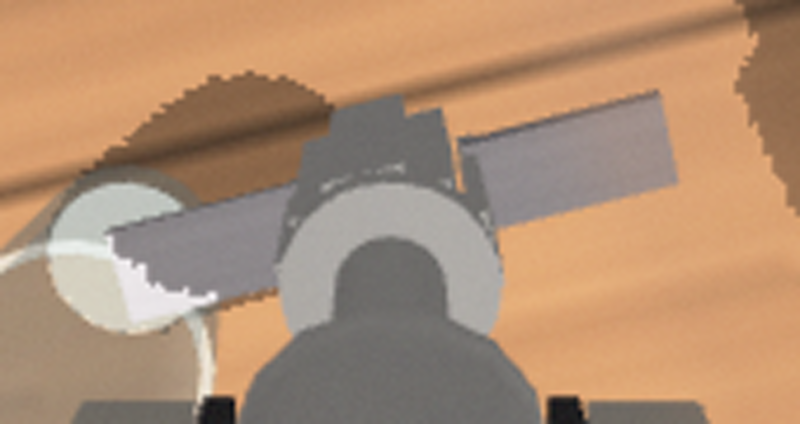

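```bash
python3 - <<'E'
from h import *
c=pickle.load(open("w5.pkl","rb"));st=c["st"];C=cam(c,st)
s=800/170
g=lambda X,Y:(240+(X+.5)/s-.5,160+(Y+.5)/s-.5)
z=st["tcp_pos"][2]-.1046+.012
a=atz(C,g(119,277),z);b=atz(C,g(668,138),z)
m=(a+b)/2;print(a,b,m,np.linalg.norm(a-b),np.degrees(np.arctan2(*(b-a)[1::-1])))
R=Ro.from_euler('xyz',st["eef_rot"],degrees=True).as_matrix()
print("off tool mm",R.T@(m-st["tcp_pos"])*1000)
# sleeve center (hub top z48): circle centre approx
h=atz(C,g(392,295),st["tcp_pos"][2]-.1046+.048);print("hubtop",R.T@(h-st["tcp_pos"])*1000)
E
```

```text
[ 0.46189191 -0.10482139  0.19369653] [ 0.46348109 -0.19813824  0.19369653] [ 0.4626865  -0.15147981  0.19369653] 0.09333038038611417 -89.02435225457474
off tool mm [ 4.30593705e-02 -5.52020390e-01  9.25993392e+01]
hubtop [ 0.36071584  0.75013833 56.60116269]
```

>>> apply_moves --plan '[[255, [0.04, -0.34, 0], 0], [255, [0.07, -0.6, 0], 0], [255, [0.07, -0.6, 0], 0], [255, [0.07, -0.6, 0], 0], [255, [0.04, -0.3, 0], -0.53], [255, [0, 0, 0], -1], [255, [0, 0, 0], -1], [255, [0, 0, 0], -1], [255, [0, 0, 0.5], 0], [255, [0, 0, 0.3], 0], [255, [0, 0, 0], 0], [255, [0, 0, 0], 0]]'

```text
time_s: 9.65
tcp_pos: [0.5785, -0.1948, 0.2477]
eef_rot: [-180.0, -0.0, -82.7]
contact_force: [1.1, -0.0, -1.6]
gripper_width: 0.0332
```

```bash
python3 look.py w6; python3 - <<'E'
from plant import viewer,get_state
import cv2
f=viewer.capture("scene")["frame"];cv2.imwrite("pics/s6.png",cv2.resize(f[170:350,220:400],(600,600),interpolation=cv2.INTER_CUBIC))
print(get_state()["joints"])
E
```

```text
9.65 [ 0.5784612  -0.19477063  0.24770845] [-1.79963692e+02 -3.36571887e-02 -8.27334440e+01] [ 1.06556869 -0.04910977 -1.59787056] 0.03316192953150746
[-2.81983130e-01  1.37221276e+01 -6.10247764e+00  1.97913911e-02
 -7.00931887e+01  9.75320609e+01]
```

View pics/w6.png

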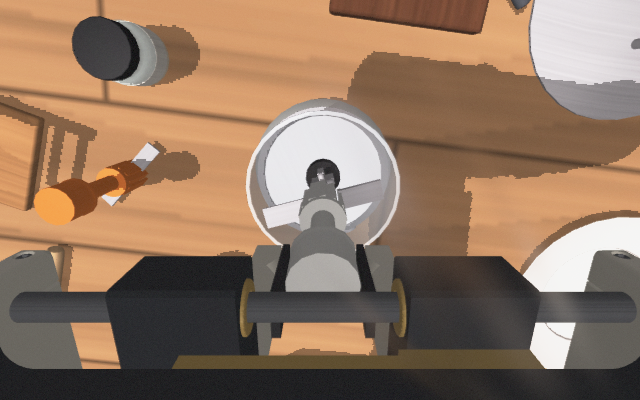

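View pics/s6.png

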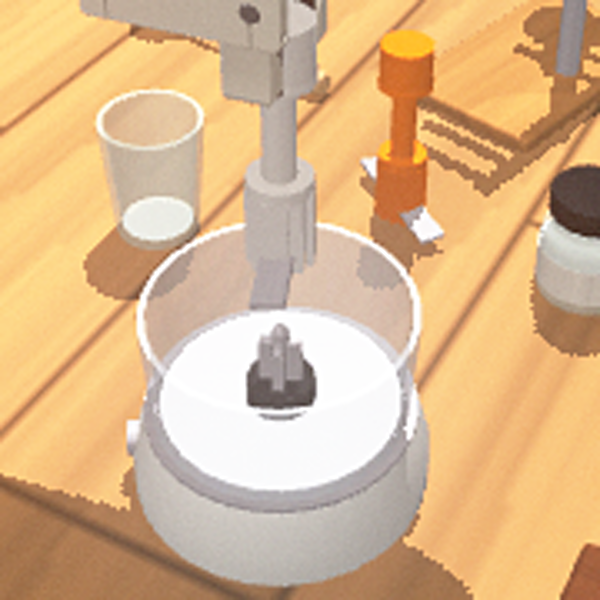

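>>> apply_moves --plan '[[255, [0, 0.02, 0.3], 0], [255, [0, 0, 0.25], 0], [255, [0, 0, 0.1], 0], [255, [0, 0, 0], 0], [255, [0, 0, 0], 0]]'

```text
time_s: 10.38
tcp_pos: [0.5771, -0.1949, 0.2149]
eef_rot: [-180.0, -0.0, -82.7]
contact_force: [-0.8, -0.2, -2.4]
gripper_width: 0.0333
```

```bash
python3 look.py w7;  python3 - <<'E'
from plant import viewer,get_state
import cv2
from h import *
for n,(x0,y0) in dict(scene=(265,250),top=(350,150)).items():
    f=viewer.capture(n)["frame"];cv2.imwrite(f"pics/{n}7.png",cv2.resize(f[y0:y0+75,x0:x0+75],(600,600),interpolation=cv2.INTER_CUBIC))
f=cv2.imread("pics/w7.png");cv2.imwrite("pics/w7c.png",cv2.resize(f[110:260,240:410],(680,600),interpolation=cv2.INTER_CUBIC))
print(get_state()["tcp_pos"])
E
```

```text
10.375 [ 0.57713031 -0.19489844  0.21488788] [-1.79976076e+02 -1.59532552e-02 -8.27495110e+01] [-0.76227334 -0.22592632 -2.42588443] 0.03329690704230013
[ 0.57710936 -0.19484439  0.21500256]
```

View pics/w7c.png

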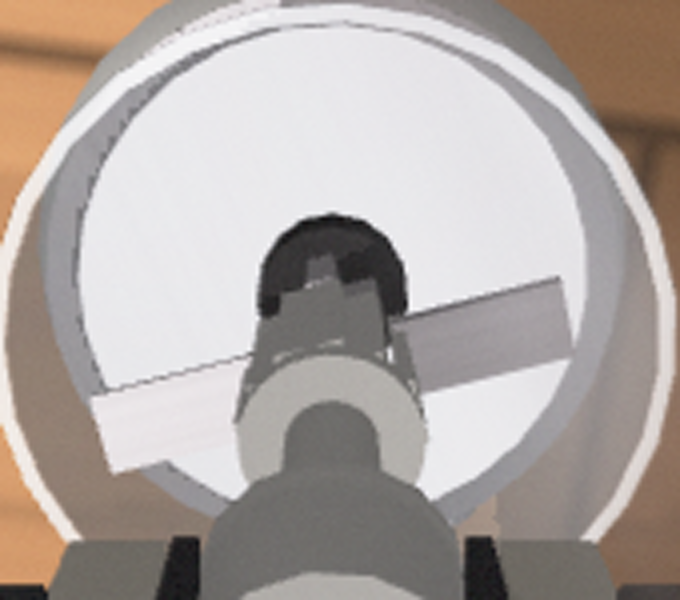

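View pics/scene7.png

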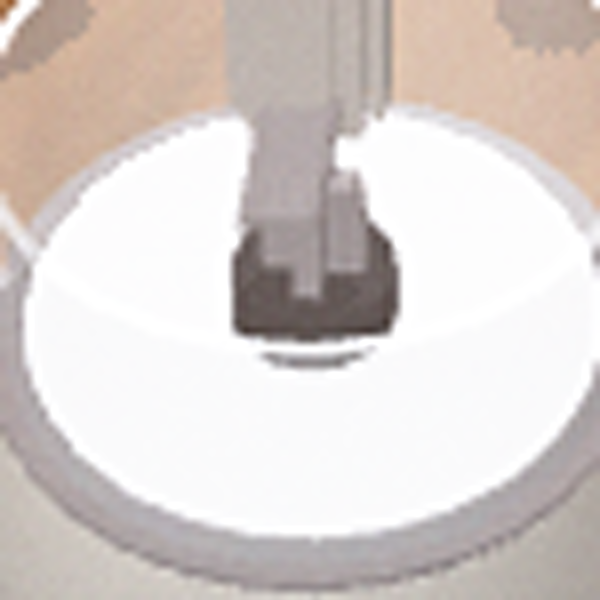

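The wing and the ribs line up and the blade is centred over the spindle. I'll lower it gently and watch the force.

>>> apply_moves --plan '[[255, [0, 0, 0.1], 0], [255, [0, 0, 0.1], 0], [255, [0, 0, 0.06], 0], [255, [0, 0, 0.06], 0], [255, [0, 0, 0.05], 0], [255, [0, 0, 0.05], 0], [255, [0, 0, 0], 0]]'

```text
time_s: 11.4
tcp_pos: [0.5768, -0.1948, 0.1933]
eef_rot: [180.0, 0.0, -82.8]
contact_force: [-0.6, 0.3, -2.9]
gripper_width: 0.0334
```

>>> apply_moves --plan '[[255, [0, 0, 0.04], 0], [255, [0, 0, 0.04], 0], [255, [0, 0, 0.04], 0], [255, [0, 0, 0], 0], [255, [0, 0, 0], 0]]'

```text
time_s: 12.02
tcp_pos: [0.5769, -0.1948, 0.1876]
eef_rot: [-180.0, -0.0, -82.8]
contact_force: [0.8, 0.4, -0.6]
gripper_width: 0.0331
```

>>> apply_moves --plan '[[255, [0, 0, 0.05], 0], [255, [0, 0, 0.05], 0], [255, [0, 0, 0.05], 0], [255, [0, 0, 0.05], 0], [255, [0, 0, 0], 0], [255, [0, 0, 0], 0]]'

```text
time_s: 12.78
tcp_pos: [0.5769, -0.1948, 0.1776]
eef_rot: [-180.0, -0.0, -82.8]
contact_force: [0.5, -0.2, -1.4]
gripper_width: 0.0335
```

```bash
python3 look.py w8;  python3 - <<'E'
from plant import viewer,get_state
import cv2
for n,(x0,y0) in dict(scene=(265,250)).items():
    f=viewer.capture(n)["frame"];cv2.imwrite(f"pics/{n}8.png",cv2.resize(f[y0-40:y0+75,x0-20:x0+95],(600,600),interpolation=cv2.INTER_CUBIC))
E
```

```text
12.775 [ 0.57692949 -0.19484208  0.177582  ] [-1.79999878e+02 -5.17058752e-03 -8.27511226e+01] [ 0.50019536 -0.16614122 -1.40167669] 0.03349177493292212
```

View pics/scene8.png

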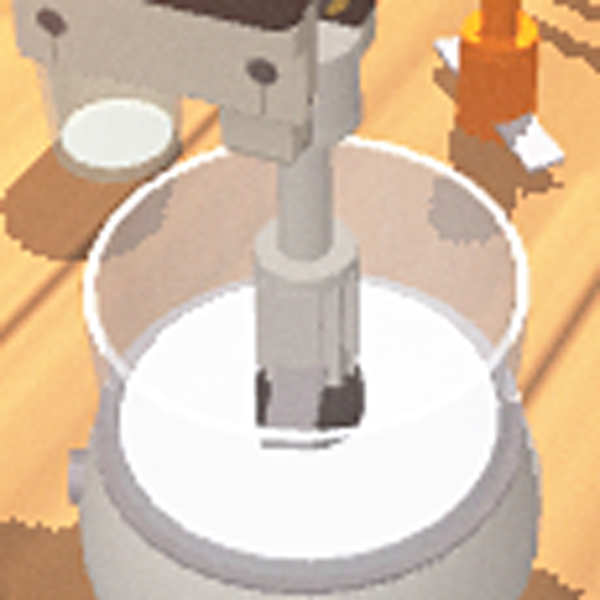

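View pics/w8.png

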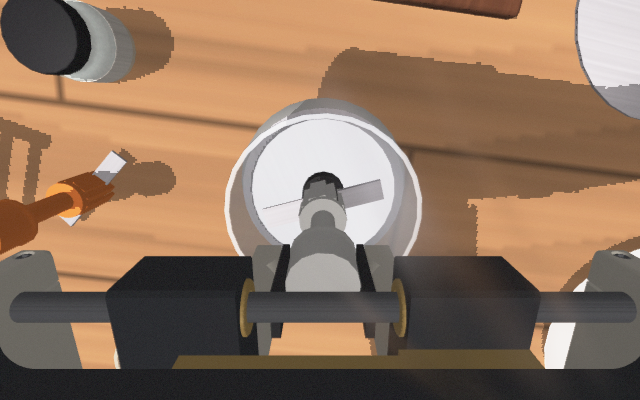

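The hub is on the splines with no force. I'll slide it on down to the collar.

>>> apply_moves --plan '[[255, [0, 0, 0.05], 0], [255, [0, 0, 0.05], 0], [255, [0, 0, 0.05], 0], [255, [0, 0, 0.03], 0], [255, [0, 0, 0], 0], [255, [0, 0, 0], 0], [255, [0, 0, 0], 0]]' --squeeze 60

```text
time_s: 13.75
tcp_pos: [0.5769, -0.1948, 0.1686]
eef_rot: [-180.0, -0.0, -82.8]
contact_force: [-0.9, -1.1, -1.3]
gripper_width: 0.0329
```

>>> apply_moves --plan '[[255, [0, 0, 0.03], 0], [255, [0, 0, 0.03], 0], [255, [0, 0, 0.03], 0], [255, [0, 0, 0], 0], [255, [0, 0, 0], 0]]'

```text
time_s: 14.38
tcp_pos: [0.5771, -0.1948, 0.1644]
eef_rot: [-180.0, -0.0, -82.7]
contact_force: [-0.6, 0.9, 5.1]
gripper_width: 0.0329
```

>>> apply_moves --plan '[[255, [0, 0, 0.03], 0], [255, [0, 0, 0.03], 0], [255, [0, 0, 0], 0], [255, [0, 0, 0], 0]]'

```text
time_s: 14.88
tcp_pos: [0.5772, -0.1949, 0.1616]
eef_rot: [-180.0, -0.0, -82.7]
contact_force: [-0.2, 1.7, 6.9]
gripper_width: 0.0333
```

>>> apply_moves --plan '[[255, [0, 0, 0.02], 0], [255, [0, 0, 0], 0], [255, [0, 0, 0], 0], [255, [0, 0, 0], 0]]'

```text
time_s: 15.38
tcp_pos: [0.5774, -0.195, 0.1612]
eef_rot: [-179.9, -0.0, -82.7]
contact_force: [-1.7, 2.2, 9.7]
gripper_width: 0.0331
```

>>> apply_moves --plan '[[255, [0, 0, 0.02], 0], [255, [0, 0, 0], 0], [255, [0, 0, 0], 0], [255, [0, 0, 0], 0], [255, [0, 0, 0], 0]]'

```text
time_s: 16.0
tcp_pos: [0.5776, -0.195, 0.1609]
eef_rot: [-179.9, -0.1, -82.7]
contact_force: [-2.4, 1.6, 14.8]
gripper_width: 0.0329
```

```bash
python3 look.py w9;  python3 - <<'E'
from plant import viewer,get_state
import cv2
for n,(x0,y0) in dict(scene=(265,250)).items():
    f=viewer.capture(n)["frame"];cv2.imwrite("pics/full9.png",f);cv2.imwrite(f"pics/{n}9.png",cv2.resize(f[y0-40:y0+75,x0-20:x0+95],(600,600),interpolation=cv2.INTER_CUBIC))
for _ in range(4):
    viewer.capture("top"); s=get_state(); print(s["time_s"],s["tcp_pos"],s["contact_force"])
E
```

```text
16.0 [ 0.57760189 -0.19500437  0.16089597] [-1.79877170e+02 -5.88100484e-02 -8.27187665e+01] [-2.35372927  1.57895849 14.77752815] 0.032905763271002475
16.15 [ 0.57765715 -0.19499738  0.1609368 ] [-2.79686988  2.68018905 14.46014655]
16.2 [ 0.57763165 -0.19501551  0.16093351] [-3.61168221  2.18303782 14.20010934]
16.25 [ 0.57765674 -0.19501366  0.16093179] [-3.00051139  3.30673725 13.74322181]
16.3 [ 0.577629   -0.19501822  0.16092151] [-2.67041852  2.9726419  14.30899378]
```

View pics/scene9.png

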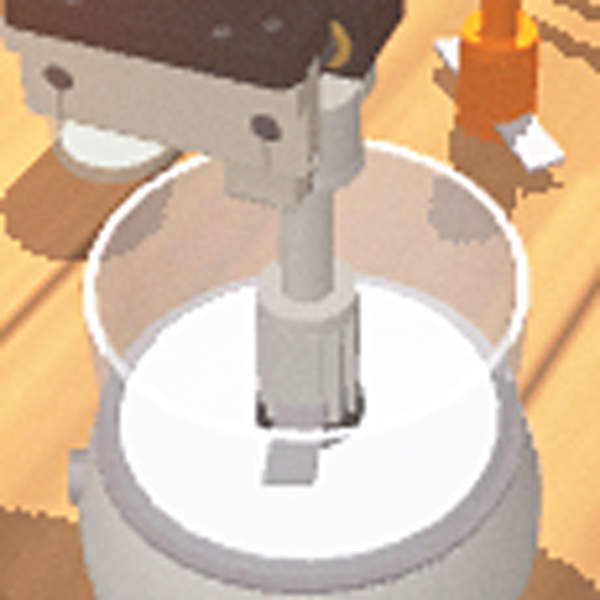

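View pics/w9.png

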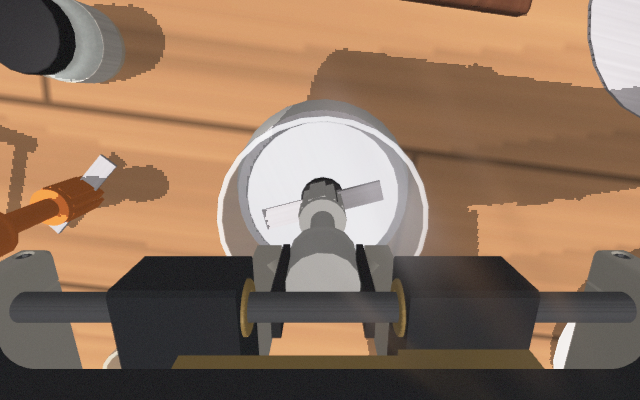

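View pics/full9.png

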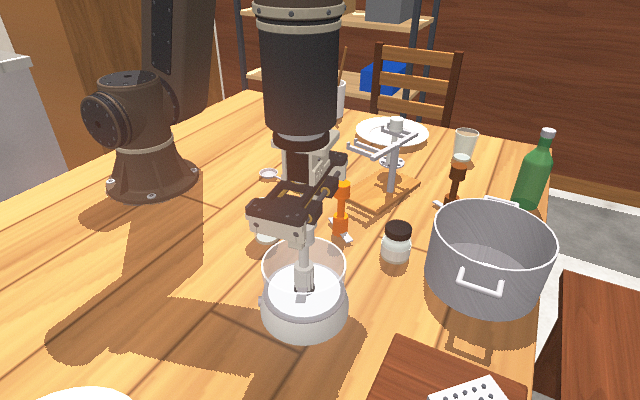

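The collar is on its stop: the last step raised the force from 9.7 to about 14 N for 0.3 mm of travel. Everything is at rest, so I'm handing in.

```bash
python3 - <<'E'
from plant import close_job
print(close_job())
E
```

```text
the job is handed in; nothing more can be done
None
```

I lifted the white winged blade off its fork by the knob, drew it out along the stand's -x and carried it over to the chopper. I then turned it about 21° so the splines lined up, and it slid down with no noticeable force onto the collar. I pressed it to the collar's stop and handed in at about 16.3 s of the 58 s limit, still gripping the knob with the squeeze set to 60 N.

**Last checks:**
- **Position and tilt:** the gripper was about 0.4 mm from where I had measured the spindle axis, and the tool was tilted by about 0.1°.
- **Height:** I worked out the hub's underside at about 56 mm above the chopper's base, so the collar should be about 8 mm down. This is inferred from the grip height; I did not measure the collar itself.
- **Force:** the tool was being pushed up with about 14 N. The last press raised the force by about 5 N for only 0.3 mm of travel, which fits the collar being on its stop.
- **Sideways force:** about 3–4 N remained.
- **Surroundings:** in the last scene picture the disc still hangs in its fork and the jar stands where it was. The glass and spoon are partly hidden by the arm there, but what shows looks undisturbed.

**One disagreement:** the first scene-camera estimate of the knob was about 12 mm off the estimates from the top and wrist cameras, most likely because I picked the wrong pixel. I used the top and wrist values, and the grip came out centred.

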